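# Lock the T-stud in the analyser's deck rail

## Robot

A 7-joint arm with a two-finger parallel gripper is mounted at the origin on the work surface. World frame = base frame: x ahead of the robot, y to its left, z up, the work surface at z = 0. Lengths are in m, angles in rad, forces in N, time in s.
With the tool pointing down it reaches from about 0.4 to 0.85 m from the base axis. Payload 10.4 kg.
Tool frame: the origin (TCP) lies at the very end of the fingers, on their centre line; the grasp point (between the pads) lies 19 mm behind it; x points along the fingers, y is the direction in which the jaws open and shut, and the axes are right-handed (so a half turn about x gives the same grasp; the last joint's range is limited). The gripper opens to 85 mm and grips with 20 to 120 N. Pads are 22 mm wide; open, the fingers measure 114 mm over their backs; the gripper's body (76 mm by 85 mm) begins 54 mm behind the grasp point. The pads swing forward as they close: fully open they stand 13 mm farther back than shut.
Start: joints at [-1.127, 0.332, -0.065, 1.46, 0.022, 1.35, -0.088], TCP at [0.281, 0.558, 0.231] pointing down, gripper open.
Joint ranges: [-2.6, 2.6], [-0.5, 2.12], [-1.47, 1.34], [0.16, 2.42], [-1.27, 4.41], [0.06, 2.06], [-2.6, 2.6]. Speed limits (rad/s): [2.22, 2.22, 2.79, 2.79, 3.14, 3.14, 3.14].

## Interface

Orientations are given as a unit quaternion [x, y, z, w].
In Python, from workcell import monitor, camera, ticket, regions_of gives the robot as it stands.
- The arm moves only by the tool step_arm, never from a script. Its argument "increments" is a list of rows, each a list of 5 numbers: the finger opening in m, from 0 to 0.0854, then the shift along the world's x, y, z in m, then the turn about the world's z in rad. A call has 1 to 12 rows; each row shifts and turns the commanded pose from where the row before left it; what a row does not reach is not made up. A row lasts 1/12 s, in which the tool goes at most 41.7 mm and 7.16 degrees, less where a joint would pass 70% of its speed; a pose out of reach is approached as far as the arm can. A call with a gripper value outside its range is refused whole. The fingers move at their own pace and stop on an object; "force" is the grip in N (left out, the last holds). Time passes only in rows, so rows that do not move let the fingers close. It gives the time, the measured TCP pose, the force and the opening at its end, in the units of the state.
- monitor.get_obs(): the state, without advancing time (a new reading comes with each control period).
- camera(name): name is "scene" or "top"; returns a dict with "color" (420x560x3 uint8, red, green, blue), "range_z" (420x560 float32, m along the optical axis (not along the pixel's ray), 0 where there is no reading), "fx", "fy", "cx", "cy" (pixels), "k1" (the pictures are not rectified: a ray, as slopes to the right and down, at radius r is drawn at 1 + k1 r^2 times it, then the intrinsics apply), "cam_to_world" (4x4, takes a point from camera to world coordinates). Camera axes: x right, y up, looking along -z (the intrinsics and any distortion apply to the point x, -y, -z); pixel columns grow to the right and rows downward; lengths in m; the calibration is good to about 2 mm. A picture is of the moment at which its call begins.
- ticket.hand_in(): hands the job in, once; it reports no verdict.
Trained networks look in a picture, given as the dict that the camera call returned (one of the last four; its "shot" number tells which), for a name from the list of things; names that differ only in an ending like _2 or _b are one class to them, and where a whole thing is asked for, a point or a joint stands for the part that bears it (a point fixed in the world has none). Each returns a list of dicts, best first, with "p" (0 to 1); they miss things now and then, are a little off and sometimes report something else, mostly with a low value. They report only what shows in the picture. A call takes as long as a camera call. They do not tell look-alikes from the thing itself.
- regions_of(picture, query): "region" (420x560 bool, what is visible of it) and "centre" ([row, column] in pixels, amid what is visible of it).
The state is a dict: "clock": time; "joint_pos": joint angles; "joint_velocities": joint speeds; "tau": joint torques, N m; "position": TCP position; "ee_rot": TCP orientation; "ft_force": force on the tool from outside, world axes, zero at the start; "torque": the same for the moment, N m; "grip_width": opening from 0.0 (shut) to 1.0 (fully open).
Only numpy, scipy, OpenCV 4.12 (cv2) and the standard library are available. Lean on these libraries where they do the work, as an engineer would, in place of code of your own. Each camera call takes 0.05 s, during which the arm holds its last target. There are 200 camera calls.

## Task

Take the stud with the orange handle, lower its foot through the wide opening of the aluminium T-slot rail, slide it along the slot to the orange marks and give it a quarter turn there, so that its foot lies locked across the slot; then let go. Leave the blue-handled stud, which has a round foot and does not fit, where it stands.

Things in the scene. Friction and masses are not known exactly. Their poses are not given: they have to be found in the camera images.
- tstud_center (a point): Loose upright orange-handled T-stud, 68 mm tall, 0.18 kg; point on its axis 34 mm above its underside. Steel foot 54 (own x) x 30 (y) x 8 thick; 10 mm shaft; 44 mm round flange 25-29 above the underside; 14 mm neck; orange handle bar 50 (x) x 16 (y) x 24 tall on top, its middle 22 above this point, lying parallel to the foot's long side. Pinch the bar across its 16 mm. z up.
- pinstud_center (a point): Bystander to leave alone: loose blue-handled stud, same height and handle, but a round foot 60 mm across; point on its axis 34 mm above its underside.
- slot_entry (a point): Centre of the wide opening, 76 (own y) x 46 mm (x), of the fixed aluminium rail, level with its top, 26 mm above the deck. Channel floor 22 mm below: a stud standing in it has its centre point 12 above this. Towards +y a 22 mm slot between 6 mm lips leads on (channel below 46 wide, 16 high): the foot slides only lengthways along y. Rail 88 x 275; grey rack 45 high fixed 77 mm off the slot at +x.
- slot_lock (a point): Lock place on the slot's middle line, between two orange bars painted on the lips, level with the rail's top; 160 mm from slot_entry along own y, same axes (x across the slot). Below the lips is a pocket 86 (y) x 72 (x), the only place where the foot can turn there. A quarter turn, either way, puts the stud's x along this x: locked. The slot ends 25 mm further on.
Not all that is in view belongs to the job. What is shaped like the part that bears tstud_center but yellow is not meant.

How it is judged:
By the outcome, as a careful person would: the job done as asked, in the order asked, and still so for the second after the job is handed in, with the robot touching nothing.
It also fails if it takes over 50 s, if anything falls off the work surface, if the arm or the gripper's body presses on something with over 40 N, if the wrist force passes 120 N, or if a joint passes its speed limit or range.

## Working session

There is one attempt and no reset: what is moved stays moved. The work goes in short steps, Python scripts to look and compute and a tool call to move; the robot and the scene stay as the last step left them, time stands still between calls to the robot, and variables do not carry over. Pictures are saved under pics/ and viewed, about 8 in all and at most 12, crops included, and the job is handed in when it is done.

Besides the shell and the picture viewer there is one more tool, called by a JSON object that holds its "method" and its "body". step_arm: Moves the arm, as the interface text tells. Its arguments: {"type":"object","properties":{"increments":{"type":"array"},"force":{"type":"number"}},"required":["increments"]}

```bash
mkdir -p pics
cat > h.py <<'E'
import numpy as np, cv2
from workcell import monitor, camera, ticket, regions_of
def pts(p):
    h,w=p["range_z"].shape
    v,u=np.mgrid[:h,:w].astype(float)
    xd=(u-p["cx"])/p["fx"]; yd=(v-p["cy"])/p["fy"]
    x,y=xd.copy(),yd.copy()
    for _ in range(8):
        s=1+p["k1"]*(x*x+y*y); x=xd/s; y=yd/s
    z=p["range_z"]
    P=np.stack([x*z,-y*z,-z,np.ones_like(z)],-1)@np.array(p["cam_to_world"]).T
    P=P[...,:3]; P[z==0]=np.nan
    return P
def save(img,n): cv2.imwrite("pics/"+n,img[...,::-1])
E
python3 - <<'E'
from h import *
np.set_printoptions(precision=4,suppress=True)
for n in ("top","scene"):
    p=camera(n); P=pts(p); save(p["color"],n+"0.png")
    print(n,np.array(p["cam_to_world"])[:3,3])
    for q in ("tstud_center","pinstud_center","slot_entry","slot_lock"):
        for r in regions_of(p,q)[:4]:
            m=r["region"]; print(q,round(r["p"],2),np.round(r["centre"]),m.sum(),np.nanmedian(P[m],0) if m.any() else '', P[int(r["centre"][0]),int(r["centre"][1])])
o=monitor.get_obs(); print({k:o[k] for k in("clock","position","ee_rot","grip_width")})
E
```

```text
top [ 0.3864 -0.0862  1.1261]
tstud_center 0.9 [180. 354.] 442 [ 0.5877 -0.2638  0.0315] [ 0.5817 -0.2611  0.0684]
tstud_center 0.73 [210. 440.] 458 [ 0.5267 -0.4444  0.0405] [ 0.5227 -0.444   0.0596]
tstud_center 0.7 [209. 392.] 464 [ 0.5209 -0.3472  0.0313] [ 0.5237 -0.3455  0.0468]
tstud_center 0.6 [238. 348.] 445 [ 0.4639 -0.2571  0.0317] [ 0.4646 -0.2504  0.031 ]
pinstud_center 0.78 [202. 301.] 587 [ 0.5361 -0.1477  0.0284] [ 0.5343 -0.1475  0.0677]
slot_entry 0.84 [206. 160.] 8538 [0.5294 0.1546 0.0273] [0.5312 0.1542 0.0269]
slot_lock 0.67 [205. 160.] 8389 [0.5289 0.1539 0.0273] [0.5312 0.1542 0.0269]
scene [ 0.9542 -0.7738  0.6049]
tstud_center 0.73 [302. 167.] 800 [ 0.5355 -0.4584  0.0297] [ 0.5294 -0.4578  0.0325]
tstud_center 0.7 [238. 208.] 443 [ 0.4749 -0.2729  0.0281] [ 0.471  -0.2678  0.0271]
tstud_center 0.66 [269. 199.] 669 [ 0.53   -0.3602  0.0288] [ 0.5241 -0.3587  0.036 ]
pinstud_center 0.89 [223. 262.] 683 [ 0.5451 -0.1596  0.0278] [ 0.5437 -0.1564  0.0316]
slot_entry 0.83 [178. 323.] 3330 [0.5442 0.1222 0.0251] [0.5915 0.0676 0.0596]
slot_lock 0.7 [176. 324.] 3423 [0.5452 0.1245 0.025 ] [0.5778 0.0987 0.0426]
{'clock': 0.5, 'position': array([0.2812, 0.5582, 0.2313]), 'ee_rot': array([ 0.1635,  0.6879, -0.1635,  0.6879]), 'grip_width': 1.0006047281985}
```

Run:
```python
import cv2
a=cv2.imread("pics/top0.png")
cv2.imwrite("pics/c0.png",cv2.resize(a[140:290,40:480],None,fx=1.8,fy=1.8,interpolation=cv2.INTER_CUBIC))
c=cv2.resize(a[150:265,270:470],None,fx=4,fy=4,interpolation=cv2.INTER_CUBIC);cv2.imwrite("pics/c1.png",c)
```

```text
(no output)
```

View pics/c0.png

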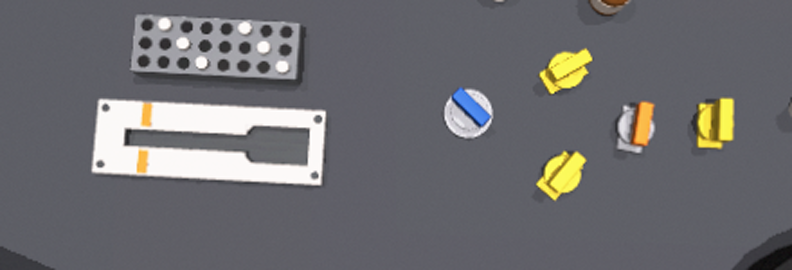

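View pics/c1.png

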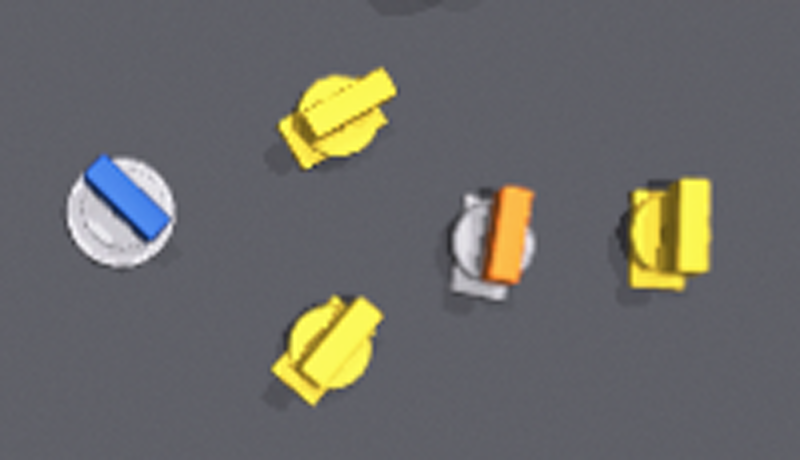

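View pics/scene0.png

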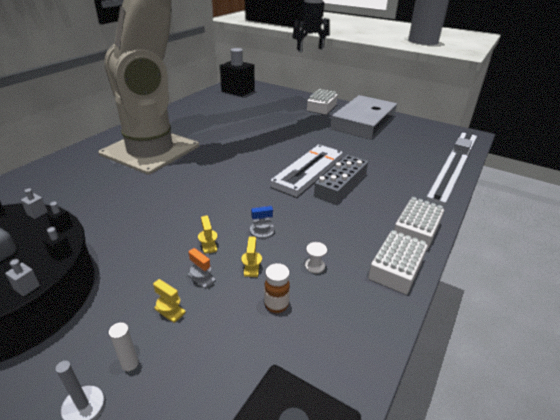

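The scene is clear. In the top image the candidates are orange (209,392), yellow (180,354), (238,348) and (210,440), and blue (202,301). Only the orange handle with the grey foot at (209,392) fits, and the crop confirms it. The rail's wide opening is at the right end, around (220,194), and the orange marks are at the left. Next I measure precisely.

```bash
cat >> h.py <<'E'
from scipy.spatial.transform import Rotation as R
def rect(xy):
    c,s,a=cv2.minAreaRect((xy*1000).astype(np.float32)); 
    if s[0]<s[1]: s=s[::-1]; a+=90
    a=(a+90)%180-90 if False else a%180
    return np.round(c,1),np.round(s,1),round(a,2)
def orange(p,P,zmin=.055,ylo=-.6,yhi=.6):
    hsv=cv2.cvtColor(p["color"],cv2.COLOR_RGB2HSV)
    m=(hsv[...,0]>=5)&(hsv[...,0]<=19)&(hsv[...,1]>150)&(hsv[...,2]>100)
    return m&(P[...,2]>zmin)&(P[...,2]<.12)&(P[...,1]>ylo)&(P[...,1]<yhi)&(P[...,0]<.62)
E
python3 - <<'E'
from h import *
np.set_printoptions(precision=4,suppress=True)
for n in("top","scene"):
    p=camera(n);P=pts(p)
    m=orange(p,P,.063,-.42,-.28); q=P[m]; print(n,"handle top",m.sum(),rect(q[:,:2]),q.mean(0)*1e3,np.nanmin(q,0),np.nanmax(q,0))
    m=orange(p,P,.03,-.42,-.28);print(m.sum())
    b=(abs(P[...,0]-.522)<.04)&(abs(P[...,1]+.35)<.04)
    f=b&(P[...,2]>.026)&(P[...,2]<.033);print("flange",f.sum(),P[f].mean(0)*1e3,P[f][:,:2].min(0),P[f][:,:2].max(0))
    f=b&(P[...,2]>.005)&(P[...,2]<.013);print("foot",f.sum(),rect(P[f][:,:2]))
    hsv=cv2.cvtColor(p["color"],cv2.COLOR_RGB2HSV)
    B=(abs(P[...,0]-.525)<.075)&(P[...,1]>0)&(P[...,1]<.33)
    t=B&(P[...,2]>.02)&(P[...,2]<.033)&(P[...,0]<.59); 
    print("rail",t.sum(),rect(P[t][:,:2]),np.median(P[t][:,2]))
    mk=B&(hsv[...,0]>=5)&(hsv[...,0]<=24)&(hsv[...,1]>120)&(P[...,2]<.033)&(P[...,0]<.59)
    k,l,st,c=cv2.connectedComponentsWithStats(mk.astype(np.uint8))
    for i in range(1,k):
        if st[i,4]>15: print("mark",st[i,4],P[l==i].mean(0)*1e3)
    o=B&(P[...,2]<.018)
    k,l,st,c=cv2.connectedComponentsWithStats(o.astype(np.uint8))
    for i in range(1,k):
        if st[i,4]>30: print("hole",st[i],rect(P[l==i][:,:2]),np.median(P[l==i],0))
o=monitor.get_obs(); print(R.from_quat(o["ee_rot"]).as_matrix())
E
```

```text
top handle top 167 (array([ 522.7, -351.2]), array([49.8, 16.6]), 170.83) [ 522.7178 -350.8554   67.8127] [ 0.4977 -0.3623  0.063 ] [ 0.5468 -0.3407  0.0727]
193
flange 135 [ 524.0206 -345.2444   29.3531] [ 0.5041 -0.372 ] [ 0.5439 -0.3314]
foot 88 (array([ 522.1, -355. ]), array([78.5, 67.6]), 2.54)
rail 3838 (array([525.4, 160.7]), array([276.4, 136.8]), 87.83) 0.026212979873382225
mark 56 [533.6501 237.0131  27.179 ]
mark 61 [477.3624 239.8185  27.0849]
hole [  81  176  151   69 4071] (array([524.8, 165. ]), array([329.9, 149.9]), 89.92) [0.5576 0.1698 0.0002]
hole [ 109  210  103   23 1384] (array([502.4, 156.3]), array([225.9,  44.9]), 87.81) [0.5034 0.1164 0.0042]
scene handle top 154 (array([ 522.2, -354.4]), array([49.9, 17. ]), 171.02) [ 523.9576 -355.8397   66.4753] [ 0.4975 -0.3657  0.0631] [ 0.5471 -0.3436  0.0692]
249
flange 156 [ 524.6431 -361.2387   27.9352] [ 0.5006 -0.3762] [ 0.5446 -0.3365]
foot 146 (array([ 522.4, -355.3]), array([53.4, 30.8]), 170.85)
rail 1150 (array([524.9, 157.9]), array([279.8, 138.2]), 87.76) 0.02501264903137118
hole [282 153  44  32 301] (array([491.9, 167.8]), array([230.3,  31.2]), 87.12) [0.4863 0.1278 0.0036]
hole [266 154  80  55 912] (array([525.6, 163.1]), array([325.6, 149.4]), 89.84) [0.5449 0.0312 0.0003]
[[ 0.      0.45    0.893 ]
 [ 0.0001  0.893  -0.45  ]
 [-1.      0.0001 -0.    ]]
```

```bash
cat >> h.py <<'E'
def onplane(p,uv,z):
    K=np.array([[p["fx"],0,p["cx"]],[0,p["fy"],p["cy"]],[0,0,1.]])
    n=np.array(uv,float).reshape(-1,2); xd=(n-[p["cx"],p["cy"]])/[p["fx"],p["fy"]]; x=xd.copy()
    for _ in range(10): x=xd/(1+p["k1"]*(x**2).sum(1,keepdims=True))
    T=np.array(p["cam_to_world"]); d=np.c_[x[:,0],-x[:,1],-np.ones(len(x))]@T[:3,:3].T; o=T[:3,3]
    return o+d*((z-o[2])/d[:,2])[:,None]
E
python3 - <<'E'
from h import *
np.set_printoptions(precision=4,suppress=True)
v,u=np.mgrid[:420,:560]; 
for n in("top","scene"):
    p=camera(n)
    Q=onplane(p,np.c_[u.ravel(),v.ravel()],.026).reshape(420,560,3)
    c=p["color"].astype(int); w=(c.min(-1)>150)&(abs(Q[...,0]-.505)<.06)&(Q[...,1]>0)&(Q[...,1]<.33)
    hsv=cv2.cvtColor(p["color"],cv2.COLOR_RGB2HSV)
    mk=(abs(Q[...,0]-.505)<.06)&(Q[...,1]>.2)&(Q[...,1]<.28)&(hsv[...,0]>=5)&(hsv[...,0]<=24)&(hsv[...,1]>110)
    k,l,st,_=cv2.connectedComponentsWithStats((w|mk).astype(np.uint8)); i=1+np.argmax(st[1:,4]); s=l==i
    print(n,"rail",s.sum(),rect(Q[s][:,:2]))
    cs,h=cv2.findContours(s.astype(np.uint8),cv2.RETR_CCOMP,cv2.CHAIN_APPROX_NONE)
    for a,b in zip(cs,h[0]):
        if b[3]>=0 and len(a)>40:
            mm=np.zeros(s.shape,np.uint8);cv2.drawContours(mm,[a],-1,1,-1); mm=(mm>0)&~s
            print("hole",mm.sum(),rect(Q[mm][:,:2]))
    k,l,st,_=cv2.connectedComponentsWithStats(mk.astype(np.uint8))
    for i in range(1,k):
        if st[i,4]>12: print("mark",st[i,4],Q[l==i].mean(0)*1e3, rect(Q[l==i][:,:2]))
E
```

```text
top rail 3908 (array([502.6, 161.4]), array([276.7,  89.9]), 87.46)
hole 1328 (array([502.5, 152.2]), array([222.1,  43.9]), 87.45)
mark 58 [533.9638 237.3298  26.    ] (array([535. , 237.4]), array([26.5,  8.8]), 2.7)
mark 63 [477.6929 240.1211  26.    ] (array([478.6, 240.2]), array([25.9, 11. ]), 0.58)
scene rail 1021 (array([501.4, 160. ]), array([278.5,  90.9]), 87.43)
hole 355 (array([500.2, 149.7]), array([219.2,  43.1]), 88.11)
```

{"method": "step_arm", "body": {"increments": [[0.05, 0.018, -0.03, 0, 0], [0.05, 0.018, -0.03, 0, -0.12], [0.05, 0.018, -0.03, 0, -0.12], [0.05, 0.018, -0.03, 0, -0.12], [0.05, 0.018, -0.03, 0, -0.12], [0.05, 0.018, -0.03, 0, -0.12], [0.05, 0.018, -0.03, 0, -0.12], [0.05, 0.018, -0.03, 0, -0.12], [0.05, 0.018, -0.03, 0, -0.12], [0.05, 0.018, -0.03, 0, -0.12], [0.05, 0.018, -0.03, 0, -0.12], [0.05, 0.018, -0.03, 0, -0.12]]}}

```text
clock: 1.7
position: [0.4979, 0.1966, 0.2317]
ee_rot: [0.553, 0.442, -0.552, 0.442]
ft_force: [0.6, 0.9, 0.2]
grip_width: 0.588
```

{"method": "step_arm", "body": {"increments": [[0.05, 0.018, -0.03, 0, -0.12], [0.05, 0.018, -0.03, 0, -0.12], [0.05, 0.018, -0.03, 0, -0.12], [0.05, 0.0, -0.03, 0, -0.12], [0.05, 0.0, -0.03, 0, -0.12], [0.05, 0.0, -0.03, 0, -0.12], [0.05, 0, -0.03, 0, -0.12], [0.05, 0, -0.03, 0, -0.12], [0.05, 0, -0.03, 0, -0.12], [0.05, 0, -0.03, 0, -0.12], [0.05, 0, -0.03, 0, -0.12], [0.05, 0, -0.03, 0, -0.12]]}}

```text
clock: 2.7
position: [0.5511, -0.1632, 0.2316]
ee_rot: [0.707, -0.032, -0.706, -0.032]
ft_force: [0.5, 1.0, 0.1]
grip_width: 0.586
```

{"method": "step_arm", "body": {"increments": [[0.05, -0.004, -0.024, 0, -0.068], [0.05, -0.004, -0.024, 0, 0], [0.05, -0.004, -0.024, 0, 0], [0.05, -0.004, -0.024, 0, 0], [0.05, -0.004, -0.024, -0.03, 0], [0.05, -0.003, -0.024, -0.03, 0], [0.05, -0.003, -0.023, -0.03, 0], [0.05, -0.003, -0.023, -0.02, 0], [0.05, 0, 0, 0, 0], [0.05, 0, 0, 0, 0]]}}

```text
clock: 3.53
position: [0.5209, -0.3529, 0.1201]
ee_rot: [-0.704, 0.055, 0.706, 0.055]
ft_force: [0.2, -0.4, 0.5]
grip_width: 0.588
```

Run:
```python
from h import *
o=monitor.get_obs(); print(o["position"],R.from_quat(o["ee_rot"]).as_matrix()[:,1],np.round(o["joint_pos"],2))
p=camera("scene"); save(cv2.resize(p["color"][150:350,120:340],None,fx=3,fy=3),"a1.png")
```

```text
[ 0.52091742 -0.35287552  0.12013555] [-1.55171553e-01 -9.87887513e-01  2.23431599e-04] [-0.02  0.51  0.73  1.61 -0.36  1.16 -0.94]
```

View pics/a1.png

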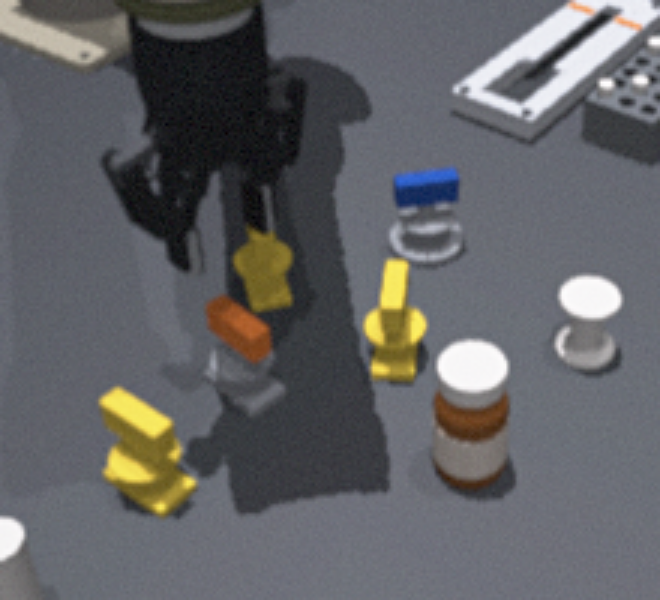

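The fingers, at crop (185,265) and (258,215), straddle the orange bar at (238,330). I'm descending.

{"method": "step_arm", "body": {"increments": [[0.05, 0.001, 0, -0.025, 0], [0.05, 0, 0, -0.025, 0], [0.05, 0, 0, -0.018, 0], [0.05, 0, 0, -0.01, 0], [0.05, 0, 0, -0.004, 0], [0.05, 0, 0, 0, 0], [0, 0, 0, 0, 0], [0, 0, 0, 0, 0], [0, 0, 0, 0, 0], [0, 0, 0, 0, 0], [0, 0, 0, 0, 0], [0, 0, 0, 0, 0]], "force": 60}}

```text
clock: 4.58
position: [0.5239, -0.3522, 0.0406]
ee_rot: [0.706, -0.054, -0.704, -0.054]
ft_force: [-1.0, 0.9, 6.6]
grip_width: 0.179
```

{"method": "step_arm", "body": {"increments": [[0, 0, 0, 0.005, 0], [0, 0, 0, 0.015, 0], [0, 0, 0, 0.02, 0], [0, 0, 0, 0.025, 0], [0, 0, 0, 0.025, 0], [0, 0, 0, 0.02, 0], [0, 0, 0, 0.0, 0]]}}

```text
clock: 5.17
position: [0.5247, -0.3533, 0.154]
ee_rot: [0.707, -0.055, -0.703, -0.053]
ft_force: [0.4, -1.1, -1.3]
grip_width: 0.175
```

Run:
```python
from h import *
np.set_printoptions(precision=4,suppress=True)
o=monitor.get_obs(); t=o["position"]; print(t,R.from_quat(o["ee_rot"]).as_matrix()[:,1],o["grip_width"],o["ft_force"])
for n in("scene","top"):
    p=camera(n);P=pts(p)
    if n=="scene": save(cv2.resize(p["color"][150:350,120:340],None,fx=3,fy=3),"a2.png")
    b=(abs(P[...,0]-t[0])<.04)&(abs(P[...,1]-t[1])<.04)
    hsv=cv2.cvtColor(p["color"],cv2.COLOR_RGB2HSV)
    # hand-held: centre at TCP z+19-22
    zc=t[2]+.019-.022
    f=b&(P[...,2]>zc-.034-.004)&(P[...,2]<zc-.034+.012); 
    print(n,"foot",f.sum(),rect(P[f][:,:2]) if f.sum()>5 else '',P[f][:,2].min() if f.any() else '')
    m=b&(hsv[...,0]<=19)&(hsv[...,1]>150)&(hsv[...,2]>60); print("handle",m.sum(),P[m].min(0),P[m].max(0))
```

```text
[ 0.5247 -0.3533  0.154 ] [-0.153  -0.9882  0.002 ] 0.17479368025750888 [ 0.4234 -1.1179 -1.3033]
scene foot 258 (array([ 523. , -355.4]), array([57.2, 30.6]), 171.6) 0.11302698593373672
handle 170 [ 0.5164 -0.3666  0.1599] [ 0.5496 -0.3357  0.1822]
top foot 0  Traceback (most recent call last):
  File "<stdin>", line 13, in <module>
    return umr_minimum(a, axis, None, out, keepdims, initial, where)
ValueError: zero-size array to reduction operation minimum which has no identity
```

View pics/a2.png

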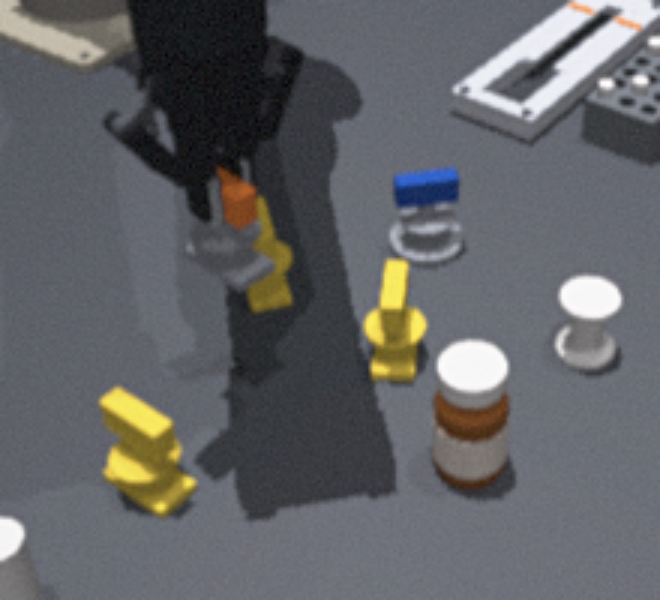

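The stud is held upright. I'm carrying it to above the opening and turning its foot lengthways.

{"method": "step_arm", "body": {"increments": [[0, -0.002, 0.029, 0, 0.12], [0, -0.002, 0.029, 0, 0.12], [0, -0.002, 0.029, 0, 0.12], [0, -0.002, 0.029, 0, 0.12], [0, -0.002, 0.029, 0, 0.12], [0, -0.002, 0.029, 0, 0.12], [0, -0.002, 0.029, 0, 0.12], [0, -0.002, 0.029, 0, 0.12], [0, -0.002, 0.029, 0, 0.12], [0, -0.002, 0.029, 0, 0.12], [0, -0.002, 0.029, 0, 0.12], [0, -0.002, 0.029, 0, 0.12]]}}

```text
clock: 6.27
position: [0.498, -0.0024, 0.148]
ee_rot: [-0.564, -0.426, 0.565, -0.426]
ft_force: [0.6, -0.1, -0.7]
grip_width: 0.174
```

{"method": "step_arm", "body": {"increments": [[0, -0.002, 0.029, 0, 0.12], [0, 0, 0.029, 0, 0.12], [0, 0, 0.025, -0.02, 0], [0, 0, 0, -0.02, 0], [0, 0, 0, -0.02, 0], [0, 0, 0, 0, 0]]}}

```text
clock: 6.77
position: [0.4938, 0.0789, 0.0846]
ee_rot: [-0.508, -0.49, 0.513, -0.488]
ft_force: [-1.9, 0.0, -2.6]
grip_width: 0.178
```

```bash
cat > look.py <<'E'
from h import *
import sys
np.set_printoptions(precision=4,suppress=True)
o=monitor.get_obs(); t=o["position"]; M=R.from_quat(o["ee_rot"]).as_matrix(); print(o["clock"],t,"yaw",np.degrees(np.arctan2(M[1,1],M[0,1])),"tilt",M[2,1],M[2,2],o["grip_width"],o["ft_force"],o["torque"],np.round(o["joint_pos"],2))
p=camera("scene");P=pts(p)
save(cv2.resize(p["color"][105:225,240:400],None,fx=5,fy=5,interpolation=cv2.INTER_CUBIC),sys.argv[1])
zb=t[2]-.041
f=(abs(P[...,0]-t[0])<.045)&(abs(P[...,1]-t[1])<.045)&(P[...,2]>zb-.004)&(P[...,2]<zb+.012)
if f.sum()>5: print("foot",f.sum(),rect(P[f][:,:2]),P[f][:,2].min())
E
python3 look.py b1.png
```

```text
6.7667 [0.4938 0.0789 0.0846] yaw -2.448533905689248 tilt -0.007495678697897135 0.0029060320870150924 0.17771652810498906 [-1.8692  0.0301 -2.5731] [-0.0392  0.1318 -0.0327] [-0.53  0.21  0.31  1.96 -0.07  0.99 -0.23]
foot 113 (array([493.9,  75.3]), array([57.2, 30.3]), 87.05) 0.04259029862271235
```

View pics/b1.png

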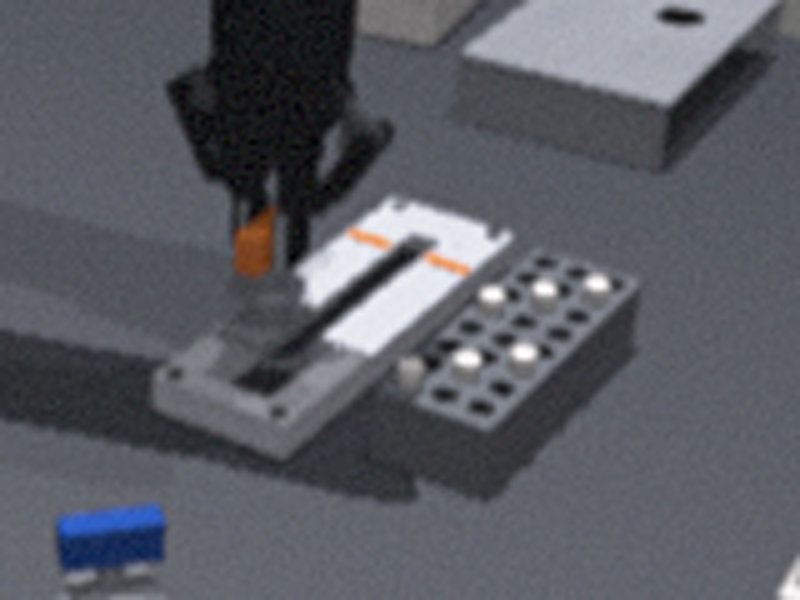

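The foot is over the opening and about 4 mm short in x. I'll correct that and lower it.

{"method": "step_arm", "body": {"increments": [[0, 0.004, 0.001, 0, 0], [0, 0, 0, 0, 0], [0, 0, 0, -0.009, 0], [0, 0, 0, -0.009, 0], [0, 0, 0, -0.009, 0], [0, 0, 0, -0.009, 0], [0, 0, 0, 0, 0], [0, 0, 0, 0, 0]]}}

```text
clock: 7.48
position: [0.5007, 0.08, 0.0526]
ee_rot: [-0.51, -0.489, 0.511, -0.489]
ft_force: [0.1, 0.4, -1.4]
grip_width: 0.18
```

```bash
python3 look.py b2.png
```

```text
7.4833 [0.5007 0.08   0.0526] yaw -2.5215385722486827 tilt -0.00142473781802116 0.0006860225058786806 0.1795446321013253 [ 0.1432  0.352  -1.3533] [-0.0215 -0.0319 -0.047 ] [-0.52  0.26  0.3   1.97 -0.1   0.92 -0.21]
foot 210 (array([502.9,  79.5]), array([87. , 86.5]), 2.93) 0.007672313546753351
```

View pics/b2.png

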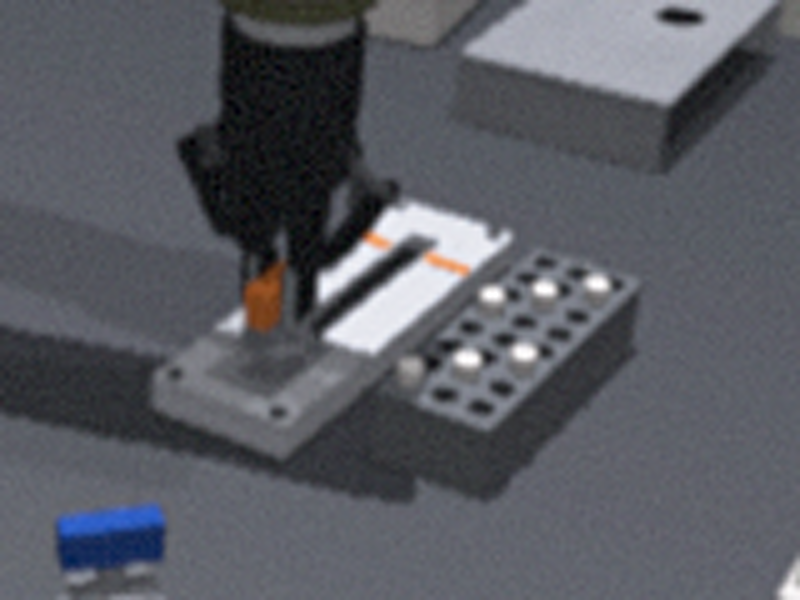

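The foot is partway into the opening with no contact force. I'll lower it gently toward the floor.

{"method": "step_arm", "body": {"increments": [[0, -0.001, 0, -0.003, 0], [0, 0, 0, -0.002, 0], [0, 0, 0, 0, 0], [0, 0, 0, 0, 0]]}}

```text
clock: 7.87
position: [0.5003, 0.0802, 0.0484]
ee_rot: [0.511, 0.489, -0.511, 0.489]
ft_force: [0.5, -1.3, -1.5]
grip_width: 0.172
```

{"method": "step_arm", "body": {"increments": [[0, 0.0003, 0.008, 0, 0], [0, 0.0003, 0.01, 0, 0], [0, 0.0004, 0.01, 0, 0], [0, 0.0004, 0.01, 0, 0], [0, 0.0003, 0.01, 0, 0], [0, 0.0003, 0.008, 0, 0], [0, 0, 0, 0, 0]]}}

```text
clock: 8.45
position: [0.5021, 0.1388, 0.0483]
ee_rot: [0.51, 0.49, -0.51, 0.489]
ft_force: [-0.3, 0.5, -2.6]
grip_width: 0.178
```

```bash
python3 look.py b3.png
```

```text
8.45 [0.5021 0.1388 0.0483] yaw -2.353232625626249 tilt 7.102380770845906e-05 -0.0007549443220319363 0.17773060466572477 [-0.285   0.5273 -2.5915] [ 0.0038 -0.0027  0.0057] [-0.59  0.29  0.27  1.94 -0.1   0.92 -0.32]
foot 167 (array([510.2, 138.9]), array([90.5, 71.9]), 89.36) 0.0033426850678242026
```

Sliding freely. On to the lock place, 100 mm further.

{"method": "step_arm", "body": {"increments": [[0, 0.0004, 0.01, 0, 0], [0, 0.0004, 0.01, 0, 0], [0, 0.0004, 0.01, 0, 0], [0, 0.0004, 0.01, 0, 0], [0, 0.0004, 0.01, 0, 0], [0, 0.0004, 0.01, 0, 0], [0, 0.0004, 0.01, 0, 0], [0, 0.0004, 0.01, 0, 0], [0, 0.0004, 0.01, 0, 0], [0, 0.0004, 0.01, 0, 0], [0, 0, 0, 0, 0], [0, 0, 0, 0, 0]]}}

```text
clock: 9.5
position: [0.5061, 0.2367, 0.0482]
ee_rot: [-0.511, -0.489, 0.511, -0.489]
ft_force: [-0.1, -0.1, -2.3]
grip_width: 0.176
```

```bash
python3 look.py b4.png
```

```text
9.5 [0.5061 0.2367 0.0482] yaw -2.46322472843147 tilt -6.042448630388941e-05 0.00014940707356853045 0.17573469316731327 [-0.0903 -0.0606 -2.3226] [-0.0431 -0.0002  0.0483] [-0.71  0.37  0.22  1.84 -0.1   0.94 -0.48]
foot 98 (array([516. , 235.5]), array([88.6, 68.6]), 88.75) 0.0032328382960066238
```

View pics/b4.png

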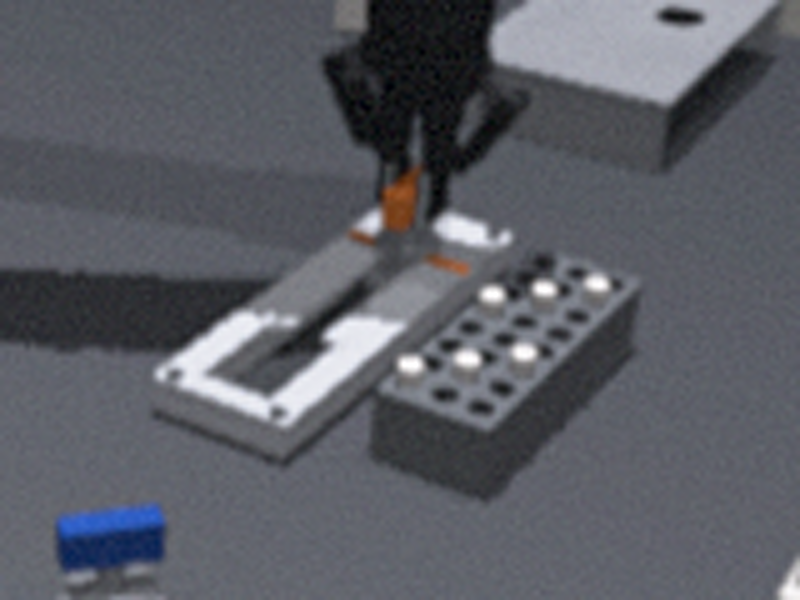

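The flange sits between the orange marks, at crop (360,237) and (447,264). A 2 mm trim first, then the quarter turn.

{"method": "step_arm", "body": {"increments": [[0, 0, 0.002, 0, 0], [0, 0, 0, 0, 0.11], [0, 0, 0, 0, 0.11], [0, 0, 0, 0, 0.11], [0, 0, 0, 0, 0.11], [0, 0, 0, 0, 0.11], [0, 0, 0, 0, 0.11], [0, 0, 0, 0, 0.11], [0, 0, 0, 0, 0.11]]}}

```text
clock: 10.3
position: [0.5064, 0.2375, 0.0484]
ee_rot: [0.252, 0.66, -0.253, 0.661]
ft_force: [0.4, -0.6, -2.0]
grip_width: 0.176
```

{"method": "step_arm", "body": {"increments": [[0, 0, 0, 0, 0.12], [0, 0, 0, 0, 0.12], [0, 0, 0, 0, 0.12], [0, 0, 0, 0, 0.12], [0, 0, 0, 0, 0.12], [0, 0, 0, 0, 0.09], [0, 0, 0, 0, 0], [0, 0, 0, 0, 0]]}}

```text
clock: 10.97
position: [0.5064, 0.2376, 0.0483]
ee_rot: [0.017, 0.707, -0.017, 0.707]
ft_force: [-0.7, -0.1, -2.3]
grip_width: 0.18
```

```bash
python3 look.py b5.png
```

```text
10.9667 [0.5064 0.2376 0.0483] yaw 87.20680547728372 tilt -4.147252871566573e-05 -6.617970669137163e-05 0.1796590010099739 [-0.6675 -0.1421 -2.3418] [-0.0142  0.0439  0.0272] [-0.48  0.36 -0.04  1.83  0.02  0.95  0.99]
foot 98 (array([515.5, 238.2]), array([89.6, 70. ]), 88.67) 0.003359208459794094
```

View pics/b5.png

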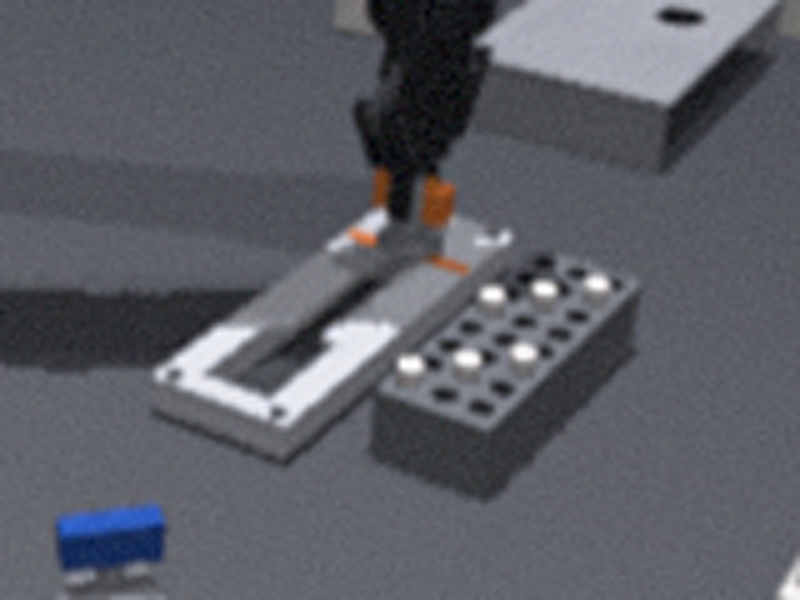

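The turn is complete with almost no force. Now I lower onto the channel floor until contact.

{"method": "step_arm", "body": {"increments": [[0, 0, 0, -0.002, 0], [0, 0, 0, -0.001, 0], [0, 0, 0, 0, 0], [0, 0, 0, 0, 0]]}}

```text
clock: 11.35
position: [0.5061, 0.2381, 0.0452]
ee_rot: [0.016, 0.707, -0.016, 0.707]
ft_force: [-0.3, 0.1, -2.4]
grip_width: 0.173
```

{"method": "step_arm", "body": {"increments": [[0, 0, 0, -0.001, 0], [0, 0, 0, 0, 0], [0, 0, 0, 0, 0]]}}

```text
clock: 11.6
position: [0.5064, 0.2384, 0.0446]
ee_rot: [0.016, 0.707, -0.016, 0.707]
ft_force: [-1.2, -0.7, 2.2]
grip_width: 0.174
```

Contact: the vertical force changed from -2.4 to +2.2 N. I'll release and rise.

{"method": "step_arm", "body": {"increments": [[0.02, 0, 0, 0, 0], [0.03, 0, 0, 0, 0], [0.05, 0, 0, 0, 0], [0.05, 0, 0, 0, 0], [0.05, 0, 0, 0, 0], [0.05, 0, 0, 0, 0], [0.05, 0, 0, 0.005, 0], [0.05, 0, 0, 0.015, 0], [0.05, 0, 0, 0.02, 0], [0.05, 0, 0, 0.03, 0], [0.05, 0, 0, 0.03, 0], [0.05, 0, 0, 0.03, 0]]}}

```text
clock: 12.6
position: [0.506, 0.238, 0.1761]
ee_rot: [0.016, 0.707, -0.016, 0.707]
ft_force: [-0.1, 0.2, 0.7]
grip_width: 0.586
```

{"method": "step_arm", "body": {"increments": [[0.05, 0, 0.02, 0.02, 0], [0.05, -0.01, 0.03, 0, 0], [0.05, -0.01, 0.03, 0, 0], [0.05, -0.01, 0.03, 0, 0], [0.05, -0.01, 0.03, 0, 0], [0.05, -0.01, 0.03, 0, 0], [0.05, -0.01, 0.03, 0, 0], [0.05, -0.01, 0.03, 0, 0], [0.05, -0.01, 0.03, 0, 0], [0.05, -0.01, 0.03, 0, 0], [0.05, 0, 0, 0, 0], [0.05, 0, 0, 0, 0]]}}

```text
clock: 13.6
position: [0.4144, 0.53, 0.1941]
ee_rot: [0.015, 0.707, -0.014, 0.707]
ft_force: [0.3, -0.1, 0.7]
grip_width: 0.588
```

Run:
```python
from h import *
np.set_printoptions(precision=4,suppress=True)
print(monitor.get_obs()["position"],monitor.get_obs()["ft_force"])
ims=[]
for n,s in(("top",np.s_[180:255,70:230]),("scene",np.s_[105:225,240:400])):
    p=camera(n);P=pts(p); m=orange(p,P,.06,.15,.33)
    print(n,m.sum(),rect(P[m][:,:2]),P[m].max(0),np.percentile(P[m][:,2],[50,80]))
    ims.append(cv2.resize(p["color"][s],None,fx=3.7,fy=3.7,interpolation=cv2.INTER_CUBIC)[:,:590])
save(cv2.resize(np.vstack(ims),None,fx=.8,fy=.8),"end.png")
```

```text
[0.4144 0.53   0.1941] [ 0.2572 -0.1344  0.664 ]
top 185 (array([506.6, 238.5]), array([48.1, 17. ]), 176.04) [0.5311 0.2478 0.0774] [0.0714 0.0732]
scene 85 (array([507. , 236.7]), array([50.2, 20.8]), 176.31) [0.532  0.2465 0.074 ] [0.0691 0.0713]
```

View pics/end.png

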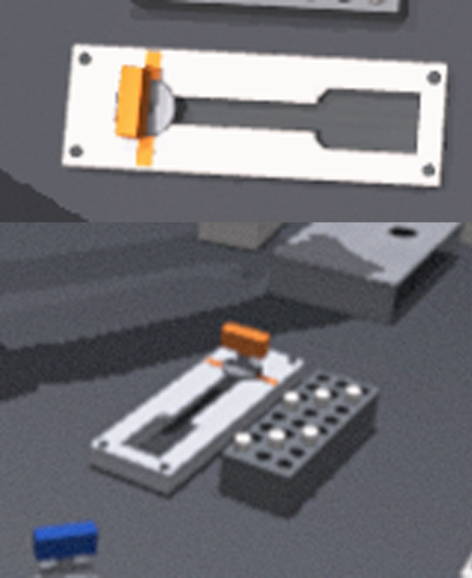

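```bash
python3 -c "
from h import *
print(ticket.hand_in())"
```

```text
the job is handed in; nothing more can be done
None
```

The orange-handled stud is locked in the rail at the orange marks, and the job is handed in at about 13.7 s on the robot's clock. I lowered the stud through the wide opening, slid it about 160 mm along the slot, turned it a quarter turn, set it on the channel floor and let go.

Last checks, with the arm clear of everything:
- **Position:** the handle centre is at about (507, 238) mm from the top camera. I had estimated the lock place at (506, 238.5) mm. The scene camera reads 1.8 mm lower in y, within the calibration error.
- **Turn:** the bar lies across the slot to within about 1.5°.
- **Height:** the handle top is at about 72 mm, as expected for a stud standing on the channel floor.
- **Bystanders:** I touched neither the blue stud nor the yellow ones, and the blue one still stands in the last picture. I did not measure it again at the end.
- **Force:** the readings at the end of each move were small, 6.6 N at most, when gripping.

No check failed. The only mismatch was a few millimetres between commanded and measured position at the opening, which I corrected before sliding.

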